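Turn the recipe leaf

ROBOT

A 7-joint arm with a two-finger parallel gripper is mounted at the origin on a cart in front of the work surface, level with it; the furniture and walls round the work are solid. World frame = base frame: x ahead of the robot, y to its left, z up, the work surface at z = 0. Lengths are in m, angles in degrees, forces in N, time in s.
With the tool pointing down it reaches from about 0.4 to 0.875 m from the base axis. Payload 6.5 kg.
Tool frame: the origin (TCP) lies on the centre line of the jaws, within the pads' length; the fingertips stand 11 mm ahead of it and the grasp point (between the pads) lies 8 mm behind it (ctrl.tcp_to_tips is the distance from the TCP to the fingertips, in m); z points along the fingers, y is the line along which they close (so a half turn about z gives the same grasp; the last joint's range is limited). The gripper opens to 88 mm and grips with 3 to 60 N. Pads are 18 mm wide; open, the fingers measure 123 mm over their backs; the gripper's body (75 mm by 187 mm) begins 45 mm behind the grasp point.
Start: joints at [-74.209, 30.733, -0.252, 88.115, 0.149, 61.152, -4.079], TCP at [0.218, 0.612, 0.25] pointing down, gripper open.
Joint ranges: [-154.64, 154.64], [-21.42, 123.67], [-72.66, 72.17], [13.99, 137.28], [-74.86, 254.86], [10.95, 109.41], [-158.01, 158.01]. Speed limits (degrees/s): [136.94, 136.94, 180, 180, 180, 180, 180].

INTERFACE

Orientations are given as [roll, pitch, yaw] about the fixed x, y, z axes, in that order (R = Rz(yaw) Ry(pitch) Rx(roll)).
In Python, from rig import ctrl gives the robot as it stands. The module is installed in compiled form; this text tells all that it offers.
- The arm moves only by the tool move_arm, never from a script. Its argument "deltas" is a list of rows, each a list of 6 numbers: the shift along the tool's x, y, z normalised to -1 to 1, where 1 is 4 cm, then the turn, a rotation vector about the tool's x, y, z normalised to -1 to 1, where 1 is 0.15 rad. A call has 1 to 12 rows; each row shifts and turns the commanded pose from where the row before left it, along the tool's axes as they then stand; what a row does not reach is not made up. A row lasts 1/10 s, in which the tool goes at most 50 mm and 8.59 degrees, less where a joint would pass 70% of its speed; a pose out of reach is approached as far as the arm can. A call with a number of a shift or a turn outside -1 to 1 is refused whole. A call with a gripper value outside its range is refused whole. "hand" is the finger opening in mm, from 0 to 88.1, set as the call begins (left out, the last holds). The fingers move at their own pace and stop on an object; "squeeze" is the grip in N (left out, the last holds). Time passes only in rows, so rows that do not move let the fingers close. It gives the time, the measured TCP pose, the force, the opening and the grip force at its end, in the units of the state.
- ctrl.sense(): the state, without advancing time (a new reading comes with each control period).
- ctrl.get_image(name): name is "scene" or "top" or "wrist"; returns a dict with "pixels" (400x640x3 uint8, red, green, blue), "vertical_fov" (degrees; the focal length in pixels is half the picture's height over the tangent of half this angle, whatever the lens; pixels are square), "cx", "cy" (the principal point, pixels), "extrinsics" (4x4, takes a point from world to camera coordinates). Camera axes: x right, y down, z forward; pixel columns grow to the right and rows downward; lengths in m; the calibration is good to about 2 mm. The wrist camera is an equidistant fisheye: a pixel r from the principal point sees the ray r / f radians off the axis. A picture is of the moment at which its call begins. There is no depth.
- ctrl.sign_off(): hands the job in; it is judged then, once.
The state is a dict: "time_s": time; "q": joint angles; "qd": joint speeds; "joint_torque": joint torques, N m; "ee_pos": TCP position; "tool_rot": TCP orientation; "ft_force": force on the tool from outside, world axes, zero at the start; "moment": the same for the moment, N m; "width": opening from 0.0 (shut) to 1.0 (fully open); "grasp_force": force on a finger pad.
Only numpy, scipy, OpenCV 4.12 (cv2) and the standard library are available. Lean on these libraries where they do the work, as an engineer would, in place of code of your own. Each camera call takes 0.05 s, during which the arm holds its last target. There are 200 camera calls.

TASK

Turn to the next recipe on the recipe stand: push the right-hand page holder straight out to the side, clear of the pages, raise the top leaf alone from beneath its tab without pinching it, turn it over the rings until it lies flat on the left, then push the left-hand page holder well in over the turned leaf so that it keeps it down. Leave the right-hand holder out and the next leaf lying where it is. Go gently, without slamming the leaf or shifting the stand, and leave the things standing around alone.

Things in the scene. Friction and masses are not known exactly. Their poses are not given: they have to be found in the camera images.
- stand: Loose wooden recipe stand, about 2 kg, slides if pushed hard; origin on the worktop under the page origin. On it a board 230 mm wide sloping up by 15 degrees away from the robot; steel rings along its middle bind three stiff grey board leaves, stacked at the right at the start; the left half is bare. Leaf edges and tabs overhang the board by 35 to 57 mm with only the worktop beneath.
- pages: The page frame: origin on the ring axis half-way along, 60 mm above the worktop; x along the rings, up the slope, away from the robot; y to the left page; z square off the board. Board: top at z = -7.5 mm, x -125 to +100, y -115 to +115 mm; 12 mm thick. Rings 22 mm across. Fixed bottom leaf: size as the others, mid-plane z = -5 mm, tab at x = +45 mm.
- top_leaf (a joint): Angle of the top leaf about the page x axis: 0 = flat on the stack at the right (underside at page z = +3 mm), pi/2 = standing up off the board, pi = flat on the board at the left (upper face then at z = -3 mm). Leaf: 4 mm board, x -92 to +92, y -7 to -150 mm, about 80 g. The tight rings hold it at any angle it is left at; 1 to 2 N at the tab moves it.
- top_leaf_tab (a point): Middle of the index tab of the top leaf, in its mid-plane; at the start at page (-45, -161, +5) mm, so the tab nearest to the robot. Each tab is 42 mm wide (x), 4 mm thick and sticks out 22 mm from the leaf edge, to y = -172 mm. The tabs are staggered: none covers another. The point turns with the leaf.
- tab_label: Flat plastic label holder, 34 (x) x 17 x 1.6 mm, stuck on the upper face of the top leaf's tab, 5 mm in from the tab's outer edge; origin at the page origin, axes as the page axes while the leaf is at 0, turning with the leaf. Fingers that push the tab from beneath do not touch it.
- next_leaf (a joint): Angle of the next leaf, same axis, size and stiffness, 1 mm under the top leaf: 0 = flat at the right (mid-plane at page z = 0). It should stay there.
- next_leaf_tab (a point): Middle of the tab of the next leaf, at page (0, -161, 0) mm, half-way along the edge.
- right_holder_ball (a point): Centre of the 16 mm black ball at the tip of the right-hand page holder, a flat steel arm 8 mm wide and 6 mm thick (page z +10 to +16 mm; ball centre +17 mm) on a pin square to the board at page (-110, -75) mm, 75 mm from pin to ball. It lies 3 mm above the top leaf and stops it from being lifted.
- right_holder (a joint): Swing of the right-hand holder about its pin: 0 = pointing up the slope, across the leaf; +1.57 = pointing straight out to the right (-y), clear of all leaves (it clears them from 1.45 on); end stops at -0.4 and +1.8. Stays where it is left; about 0.5 N at the ball moves it.
- left_holder_ball (a point): Centre of the 16 mm black ball at the tip of the left-hand page holder, a like arm but set lower (page z -1 to +5 mm; ball centre +6 mm), 2 mm above a turned leaf, on a pin at page (-110, +75) mm, 75 mm from pin to ball.
- left_holder (a joint): Swing of the left-hand holder about its pin: 0 = pointing straight out to the left (+y), clear of the page; +1.57 = pointing up the slope, across the left page; end stops at -0.25 and +1.9. Stays where it is left; about 0.5 N at the ball moves it.
- salt: Bystander: salt shaker, 44 mm across, 90 mm high; origin at the centre of its foot.
- spice_jar: Bystander: spice jar with a green cap, 46 mm across, 106 mm high; origin at the centre of its foot.
- pepper_mill: Bystander: wooden pepper mill, 58 mm across, 170 mm high; origin at the centre of its foot.
- jam_jar: Bystander: jam jar with a red lid, 66 mm across, 82 mm high; origin at the centre of its foot, at the right near the robot.

How it is judged:
By the outcome, as a careful person would: the job done as asked, in the order asked, and still so for the second after the job is handed in, with the robot touching nothing.
It also fails if it takes over 67 s, if anything falls off the work surface, if the arm or the gripper's body presses on something with over 40 N, if the wrist force passes 120 N, or if a joint passes its speed limit or range.

## Working session

There is one attempt and no reset: what is moved stays moved. The work goes in short steps, Python scripts to look and compute and a tool call to move; the robot and the scene stay as the last step left them, time stands still between calls to the robot, and variables do not carry over. Pictures are saved under pics/ and viewed, at most 10 in all, crops included, and the job is handed in when it is done.

Besides the shell and the picture viewer there is one more tool, called after ">>>" in YAML: its name, and indented under it one key for each argument. move_arm: Moves the arm, as the interface text tells. Scaled input: -1 to 1 covers 4 cm each way for a shift and 0.15 rad each way for a turn. Its arguments: {"type":"object","properties":{"deltas":{"type":"array"},"hand":{"type":"number"},"squeeze":{"type":"number"}},"required":["deltas"]}

```bash
mkdir -p pics; cat > h.py <<'E'
import numpy as np, cv2
from rig import ctrl
def grab(n,tag):
    im=ctrl.get_image(n); np.savez(f'pics/{tag}.npz',**im)
    cv2.imwrite(f'pics/{tag}.png',im['pixels'][:,:,::-1]); return im
def load(tag): return dict(np.load(f'pics/{tag}.npz'))
def ray(im,u,v,fish=False):
    f=200/np.tan(np.radians(float(im['vertical_fov']))/2)
    a=np.array([(u-im['cx'])/f,(v-im['cy'])/f]); E=im['extrinsics']
    if fish:
        r=np.hypot(*a); d=np.r_[a/max(r,1e-9)*np.sin(r),np.cos(r)]
    else: d=np.r_[a,1]; d/=np.linalg.norm(d)
    R=E[:3,:3]; return -R.T@E[:3,3], R.T@d
def plane(im,u,v,z):
    o,d=ray(im,u,v); return o+d*(z-o[2])/d[2]
def tri(rays):
    A=sum(np.eye(3)-np.outer(d,d) for o,d in rays); b=sum((np.eye(3)-np.outer(d,d))@o for o,d in rays)
    p=np.linalg.solve(A,b); return p,[np.linalg.norm(np.cross(p-o,d)) for o,d in rays]
def proj(im,p):
    f=200/np.tan(np.radians(float(im['vertical_fov']))/2); c=im['extrinsics']@np.r_[p,1]
    return f*c[0]/c[2]+im['cx'],f*c[1]/c[2]+im['cy']
E
python3 - <<'E'
from h import *
for n in ['scene','top']:
    im=grab(n,n+'0'); print(n,im['vertical_fov'],im['cx'],im['cy'],np.round(ray(im,320,200),2).tolist())
s=ctrl.sense(); print(s['tool_rot'],s['ee_pos'],s['time_s'])
E
```

```text
scene 42.79137968281841 319.36508122941405 201.60054944311608 [[-0.51, 1.13, 0.81], [0.61, -0.68, -0.41]]
top 48.548956397541595 321.57897041031487 198.77638476286384 [[0.44, -0.03, 1.46], [0.07, -0.02, -1.0]]
[-1.79914068e+02  7.81407667e-03  1.60418988e+02] [0.21772283 0.61190412 0.24894826] 0.1
```

View pics/scene0.png

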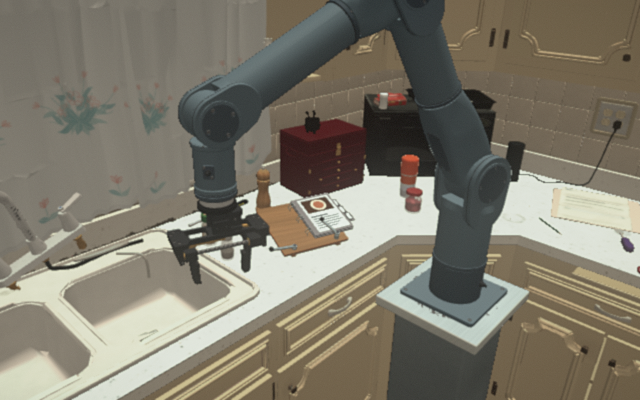

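View pics/top0.png

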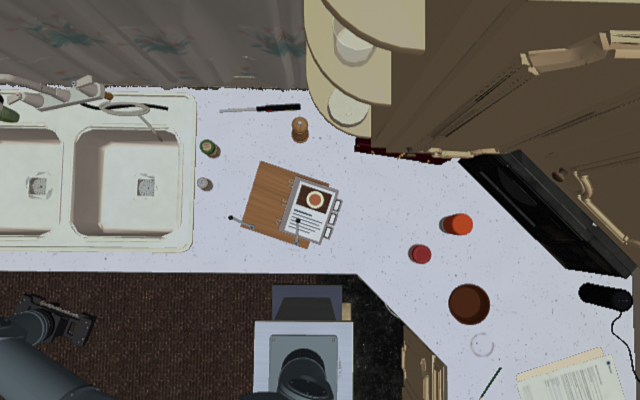

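Top view: stand centred near (285,205), yawed slightly; leaves at right with three tabs (330-340, 205-235); holder balls near (298,221) and (230,217). I zoom in.

```bash
python3 - <<'E'
from h import *
a=cv2.resize(cv2.imread('pics/top0.png')[145:260,190:350],(800,575),interpolation=cv2.INTER_CUBIC)
cv2.imwrite('pics/topc.png',a)
b=cv2.resize(cv2.imread('pics/scene0.png')[160:265,240:380],(800,600),interpolation=cv2.INTER_CUBIC)
cv2.imwrite('pics/scenec.png',b)
E
```

```text
(no output)
```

View pics/topc.png

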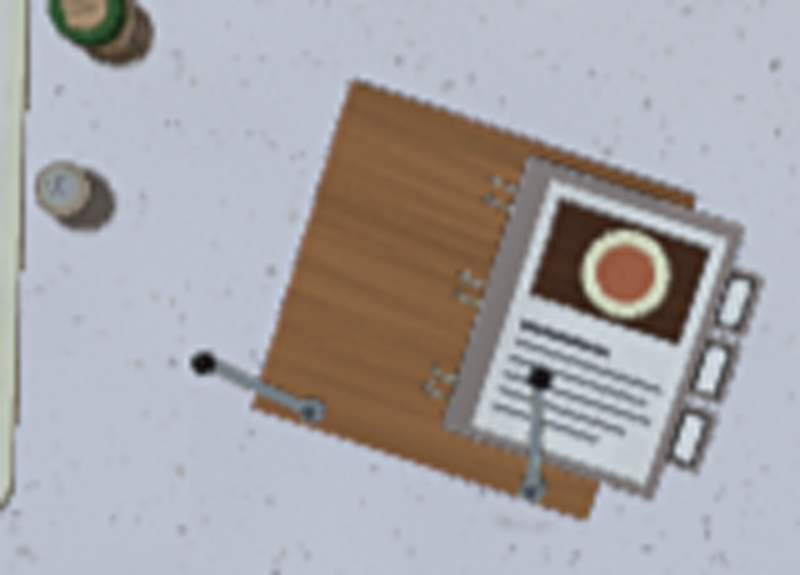

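View pics/scenec.png

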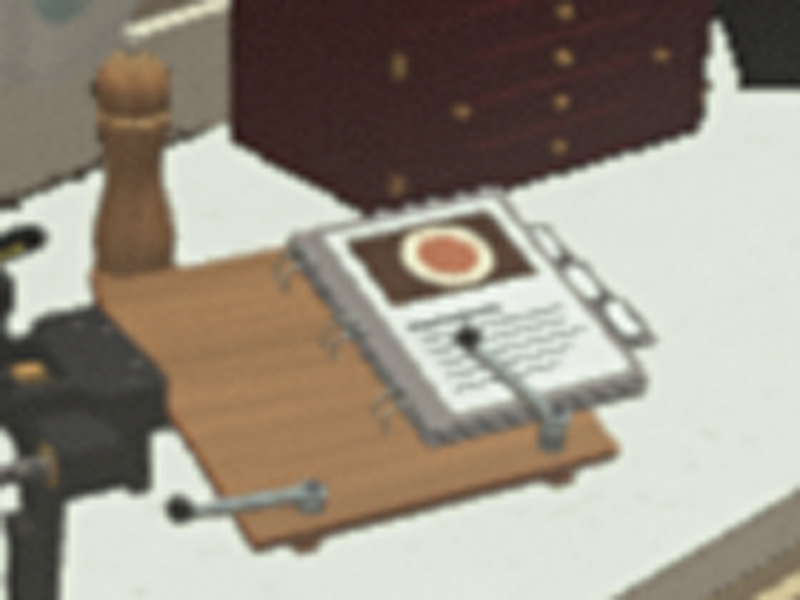

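Left ball at crop (203,363)/(182,508), right ball (540,378)/(468,337) and board/leaf corners are all visible in both views. I triangulate these and fit the page frame.

```bash
python3 - <<'E'
from h import *
T=load('top0');S=load('scene0')
P={'Lball':((203,363),(182,508),None),'Rball':((540,378),(468,337),None),
'bnl':((255,405),(252,538),(-125,115,-7.5)),'bfl':((352,82),(95,275),(100,115,-7.5)),'bnr':((587,517),(616,450),(-125,-115,-7.5)),
'lnr':((650,495),(643,378),(-92,-150,7)),'lfl':((530,157),(292,236),(92,-7,7)),'lnl':((447,425),(433,432),(-92,-7,7)),'lfr':((743,230),(495,195),(92,-150,7)),
'Lpin':((315,408),(313,490),(-110,75,5)),'Rpin':((530,488),(555,408),(-110,-75,16))}
W={}
for k,(t,s,m) in P.items():
    p,e=tri([ray(T,190+t[0]/5,145+t[1]/5),ray(S,240+s[0]*.175,160+s[1]*.175)]); W[k]=p
    print(k,np.round(p*1e3,1),np.round(np.array(e)*1e3,1))
ks=[k for k in P if P[k][2] and 'ball' not in k]
A=np.array([P[k][2] for k in ks])/1e3;B=np.array([W[k] for k in ks])
ca,cb=A.mean(0),B.mean(0);U,s,Vt=np.linalg.svd((A-ca).T@(B-cb));D=np.diag([1,1,np.sign(np.linalg.det(U@Vt))]);R=(U@D@Vt).T
print('kabsch yaw',np.degrees(np.arctan2(R[1,0],R[0,0])),'tilt',np.degrees(np.arcsin(R[2,0])),'roll',np.degrees(np.arcsin(R[2,1])),'o',cb-R@ca)
yaw=np.arctan2(R[1,0],R[0,0]);t=np.radians(15)
Rz=np.array([[np.cos(yaw),-np.sin(yaw),0],[np.sin(yaw),np.cos(yaw),0],[0,0,1]]);Ry=np.array([[np.cos(t),0,-np.sin(t)],[0,1,0],[np.sin(t),0,np.cos(t)]])
R=Rz@Ry; o=cb-R@ca; print('o15',o)
for k in ks: print(k,np.round((W[k]-R@(np.array(P[k][2])/1e3)-o)*1e3,1))
o[2]=.06
for k in('Lball','Rball'): print(k,'page',np.round(R.T@(W[k]-o)*1e3,1))
np.savez('pose.npz',R=R,o=o)
E
```

```text
Lball [481.8 234.7  37.6] [0.5 0.5]
Rball [474.6  19.2  64.2] [0.2 0.2]
bnl [456.9 205.5  17.3] [1.3 1.3]
bfl [657.8 138.7  81.4] [0.1 0.1]
bnr [386.3 -10.6  13.6] [0.7 0.7]
lnr [401.5 -51.   39.1] [0.4 0.4]
lfl [611.1  26.2  85.3] [0.6 0.6]
lnl [444.8  79.3  37.2] [0.6 0.6]
lfr [ 567.5 -106.7   84.4] [0.1 0.1]
Lpin [454.4 164.1  30.9] [0.1 0.1]
Rpin [404.7  24.6  46.9] [0.5 0.5]
kabsch yaw -18.240518618537894 tilt 15.616372954872539 roll 0.7168447251998377 o [0.53244173 0.06064848 0.05694694]
o15 [0.53258572 0.06056271 0.05623514]
bnl [ 1.1 -1.5  0.6]
bfl [-4.4 -0.2  6.5]
bnr [ 2.6  0.9 -3. ]
lnr [ 2.   2.5 -0.1]
lfl [-2.  -0.5 -1.5]
lnl [ 0.5 -3.  -1.9]
lfr [-0.8  2.4 -2.4]
Lpin [ 0.5 -1.3 -1.7]
Rpin [0.4 0.8 3.7]
Lball page [-105.   149.5    4.9]
Rball page [-39.6 -57.4  15. ]
```

```bash
cat >> h.py <<'E'
from scipy.spatial.transform import Rotation as Ro
PZ=np.load('pose.npz'); Rp,op=PZ['R'],PZ['o']
def Rtool(tau):  # tool x=page y, y=page x, z=-page z; then tip swung tau deg towards +page y
    t=np.radians(tau); c,s=np.cos(t),np.sin(t)
    return Rp@np.array([[0,1,0],[c,0,s],[s,0,-c]])
def need(tip,tau,n=10,frm=None):
    """tip: page mm. prints n equal rows from frm (tip,tau) or measured pose"""
    s=ctrl.sense()
    R1=Rtool(tau); p1=op+Rp@(np.array(tip)/1e3)-R1[:,2]*ctrl.tcp_to_tips
    if frm is None: p0=np.array(s['ee_pos']);R0=Ro.from_euler('xyz',s['tool_rot'],degrees=True).as_matrix()
    else: R0=Rtool(frm[1]);p0=op+Rp@(np.array(frm[0])/1e3)-R0[:,2]*ctrl.tcp_to_tips
    w=Ro.from_matrix(R0.T@R1).as_rotvec()/n
    M=sum(Ro.from_rotvec(w*k).as_matrix() for k in range(n))
    p=np.linalg.solve(M,R0.T@(p1-p0))
    print(n,'x',np.round(np.r_[p/.04,w/.15],3).tolist(),'tool dp mm',np.round(R0.T@(p1-p0)*1e3,1))
def where():
    s=ctrl.sense();R0=Ro.from_euler('xyz',s['tool_rot'],degrees=True).as_matrix()
    tip=np.array(s['ee_pos'])+R0[:,2]*ctrl.tcp_to_tips
    d=Rp.T@R0
    print('tip page',np.round(Rp.T@(tip-op)*1e3,1),'tau',round(np.degrees(np.arctan2(d[1,2],-d[2,2])),2),'off',np.round(np.degrees(Ro.from_matrix(Rtool(np.degrees(np.arctan2(d[1,2],-d[2,2]))).T@R0).as_rotvec()),2),'t',s['time_s'],'F page',np.round(Rp.T@np.array(s['ft_force']),2),'q',np.round(s['q'],0).tolist())
E
python3 - <<'E'
from h import *
where()
def tr(th,r=58):
    d=4+17.5*abs(np.sin(th))+9*abs(np.cos(th)); D=np.array([np.cos(th),-np.sin(th)]);N=np.array([-np.sin(th),-np.cos(th)])
    return np.round(np.array([-110,-75])+r*D-d*N,1)
for th in[-.245,0,.3,.6,.9,1.2,1.4,1.6]: print(th,tr(th))
s=ctrl.sense();R0=Ro.from_euler('xyz',s['tool_rot'],degrees=True).as_matrix()
print('turn first', (Ro.from_matrix(R0.T@Rtool(0)).as_rotvec()/12/.15).round(3))
print(ctrl.tcp_to_tips)
E
```

```text
tip page [-409.5  425.1  293.9] tau -0.09 off [ 11.87  11.6  -88.13] t 0.1 F page [ 0.75  0.14 -0.08] q [-74.0, 31.0, -0.0, 88.0, 0.0, 61.0, -4.0]
-0.245 [-57.8 -44.5]
0 [-52. -62.]
0.3 [-49.3 -75.2]
0.6 [-50.1 -90.2]
0.9 [ -55.7 -105.9]
1.2 [ -67.  -120.5]
1.4 [ -77.7 -128.3]
1.6 [ -89.9 -133.6]
turn first [-0.116 -0.112  0.854]
0.011
```

>>> move_arm:
  deltas:
    - [0,0,0,-0.116,-0.112,0.854]
    - [0,0,0,-0.116,-0.112,0.854]
    - [0,0,0,-0.116,-0.112,0.854]
    - [0,0,0,-0.116,-0.112,0.854]
    - [0,0,0,-0.116,-0.112,0.854]
    - [0,0,0,-0.116,-0.112,0.854]
    - [0,0,0,-0.116,-0.112,0.854]
    - [0,0,0,-0.116,-0.112,0.854]
    - [0,0,0,-0.116,-0.112,0.854]
    - [0,0,0,-0.116,-0.112,0.854]
    - [0,0,0,-0.116,-0.112,0.854]
    - [0,0,0,-0.116,-0.112,0.854]
  hand: 0
  squeeze: 5

```text
time_s: 1.3
ee_pos: [0.2175, 0.6121, 0.2493]
tool_rot: [164.9, -0.1, 71.5]
ft_force: [0.9, -0.4, -0.8]
width: 0.001
grasp_force: 0.0
```

```bash
python3 - <<'E'
from h import *
where(); need([-55,-30,150],0,24)
E
```

```text
tip page [-406.8  425.2  294. ] tau 0.01 off [-0.07  0.    0.25] t 1.3 F page [ 0.74 -0.11 -1.07] q [-99.0, 34.0, 26.0, 89.0, 1.0, 61.0, -96.0]
24 x [-0.473, 0.367, 0.15, 0.0, -0.0, -0.001] tool dp mm [-453.7  353.6  144.4]
```

>>> move_arm:
  deltas:
    - [-0.473,0.367,0.15,0,0,0]
    - [-0.473,0.367,0.15,0,0,0]
    - [-0.473,0.367,0.15,0,0,0]
    - [-0.473,0.367,0.15,0,0,0]
    - [-0.473,0.367,0.15,0,0,0]
    - [-0.473,0.367,0.15,0,0,0]
    - [-0.473,0.367,0.15,0,0,0]
    - [-0.473,0.367,0.15,0,0,0]
    - [-0.473,0.367,0.15,0,0,0]
    - [-0.473,0.367,0.15,0,0,0]
    - [-0.473,0.367,0.15,0,0,0]
    - [-0.473,0.367,0.15,0,0,0]

```text
time_s: 2.5
ee_pos: [0.3264, 0.3367, 0.2253]
tool_rot: [165.0, -0.1, 71.8]
ft_force: [0.5, 0.0, 0.3]
width: 0.003
grasp_force: 0.0
```

```bash
python3 - <<'E'
from h import *
where(); need([-55,-30,150],0,12)
E
```

```text
tip page [-229.8  197.7  221.7] tau 0.07 off [-0.02 -0.   -0.03] t 2.5 F page [0.55 0.17 0.17] q [-90.0, 14.0, 33.0, 122.0, 10.0, 42.0, -83.0]
12 x [-0.475, 0.364, 0.149, 0.0, -0.001, 0.0] tool dp mm [-227.9  174.7   71.5]
```

>>> move_arm:
  deltas:
    - [-0.475,0.364,0.149,0,0,0]
    - [-0.475,0.364,0.149,0,0,0]
    - [-0.475,0.364,0.149,0,0,0]
    - [-0.475,0.364,0.149,0,0,0]
    - [-0.475,0.364,0.149,0,0,0]
    - [-0.475,0.364,0.149,0,0,0]
    - [-0.475,0.364,0.149,0,0,0]
    - [-0.475,0.364,0.149,0,0,0]
    - [-0.475,0.364,0.149,0,0,0]
    - [-0.475,0.364,0.149,0,0,0]
    - [-0.475,0.364,0.149,0,0,0]
    - [-0.475,0.364,0.149,0,0,0]

```text
time_s: 3.7
ee_pos: [0.4331, 0.0618, 0.2013]
tool_rot: [165.0, -0.1, 71.8]
ft_force: [-0.6, -0.4, 0.4]
width: 0.004
grasp_force: 0.0
```

```bash
python3 - <<'E'
from h import *
where(); need([-55,-28,18],0,12)
grab('wrist','w1')
E
```

```text
tip page [-55.1 -30.  150. ] tau 0.09 off [-0.02 -0.   -0.03] t 3.7 F page [-0.31 -0.61  0.5 ] q [-58.0, 10.0, 41.0, 133.0, 5.0, 28.0, -40.0]
12 x [0.004, 0.0, 0.275, 0.0, -0.001, 0.0] tool dp mm [  1.8   0.  132. ]
```

View pics/w1.png

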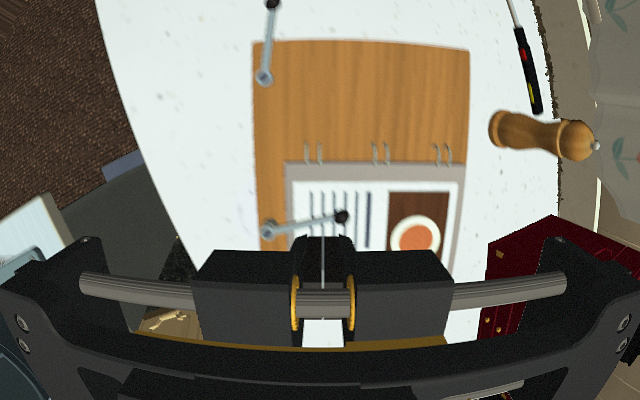

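Wrist view: right ball at (342,216), right pin (269,229), left pin (263,77), left ball ~(273,4), board corners (253,43),(470,48); alignment is right. I check the page frame with these.

```bash
python3 - <<'E'
from h import *
W=load('w1')
for n,u,v,z in[('Rball',342,216,17),('Rpin',269,229,16),('Lpin',263,77,5),('Lball',273,4,6),('b-125,115',253,43,-7.5),('b100,115',470,48,-7.5),('leaf 92,-7',463,181,7),('leaf -92,-7',287,180,7)]:
    o,d=ray(W,u,v,True);o=Rp.T@(o-op)*1e3;d=Rp.T@d
    print(n,(o+d*(z-o[2])/d[2]).round(1))
E
```

```text
Rball [-36.1 -56.4  17. ]
Rpin [-106.9  -70.4   16. ]
Lpin [-110.    74.8    5. ]
Lball [-101.2  147.2    6. ]
b-125,115 [-122.6  111.6   -7.5]
b100,115 [ 98.1 116.2  -7.5]
leaf 92,-7 [ 88.9 -23.3   7. ]
leaf -92,-7 [-88.6 -23.6   7. ]
```

>>> move_arm:
  deltas:
    - [0,0,0.3,0,0,0]
    - [0,0,0.3,0,0,0]
    - [0,0,0.3,0,0,0]
    - [0,0,0.3,0,0,0]
    - [0,0,0.3,0,0,0]
    - [0,0,0.3,0,0,0]
    - [0,0,0.3,0,0,0]
    - [0,0,0.3,0,0,0]
    - [0,0,0.3,0,0,0]
    - [0,0,0.3,0,0,0]

```text
time_s: 4.75
ee_pos: [0.4591, 0.0536, 0.0897]
tool_rot: [165.4, 0.0, 71.8]
ft_force: [-0.5, 0.7, 0.2]
width: 0.003
grasp_force: 0.0
```

```bash
python3 - <<'E'
from h import *
where(); need([-55,-30,12.5],0,5)
def tr(th,r=58):
    d=4+17.5*abs(np.sin(th))+9*abs(np.cos(th)); D=np.array([np.cos(th),-np.sin(th)]);N=np.array([-np.sin(th),-np.cos(th)])
    return np.array([-108.5,-74])+r*D-d*N
pts=[np.array([-55,-30.])]+[tr(t) for t in[-.2,.0,.2,.4,.6,.8,1.0,1.2,1.3,1.4,1.5,1.6]]
for a,b in zip(pts,pts[1:]): print(np.round((b-a)[::-1]/40,2))
E
```

```text
tip page [-57.7 -29.6  35.2] tau -0.02 off [ 0.45  0.   -0.01] t 4.75 F page [-0.62  0.55  0.33] q [-42.0, 28.0, 28.0, 133.0, -23.0, 11.0, -14.0]
5 x [-0.002, 0.014, 0.114, -0.01, 0.0, 0.0] tool dp mm [-0.4  2.8 22.7]
[-0.41  0.  ]
[-0.36  0.11]
[-0.21  0.05]
[-0.24  0.02]
[-0.25 -0.02]
[-0.26 -0.08]
[-0.26 -0.14]
[-0.24 -0.2 ]
[-0.1  -0.13]
[-0.09 -0.14]
[-0.08 -0.15]
[-0.06 -0.15]
```

```bash
cat >> h.py <<'E'
def Rtool(tau,al=15):
    t=np.radians(tau); c,s=np.cos(t),np.sin(t)
    M=Rp@Ro.from_euler('y',al,degrees=True).as_matrix()  # al=15: M is level, yawed like the page
    return M@np.array([[0,1,0],[c,0,s],[s,0,-c]])
E
python3 - <<'E'
from h import *
print(Rtool(0).round(3).tolist()); need([-55,-30,30],0,5)
need([-55,-30,12.5],0,5,([-55,-30,30],0))
def tr(th,r=68):
    d=4+4*(th>0)+17*abs(np.sin(th))+9*abs(np.cos(th)); D=np.array([np.cos(th),-np.sin(th)]);N=np.array([-np.sin(th),-np.cos(th)])
    return np.array([-108.5,-74])+r*D-d*N
print(tr(1.6))
pts=[np.array([-55,-30.])]+[tr(t) for t in[-.2,.0,.2,.4,.6,.8,1.0,1.2,1.3,1.4,1.5,1.6]]
c,s=np.cos(np.radians(15)),np.sin(np.radians(15))
for a,b in zip(pts,pts[1:]): d=(b-a)/40; print(np.round([d[1],d[0]*c,-d[0]*s],2).tolist())
E
```

```text
[[0.313, 0.95, -0.0], [0.95, -0.313, 0.0], [0.0, -0.0, -1.0]]
5 x [-0.002, 0.03, 0.025, 0.339, 0.0, 0.0] tool dp mm [-0.4  5.5  5.6]
5 x [0.0, 0.023, 0.085, 0.0, 0.0, 0.0] tool dp mm [ 0.   4.5 16.9]
[ -85.24078945 -142.70845491]
[-0.37, 0.24, -0.06]
[-0.41, 0.11, -0.03]
[-0.17, 0.06, -0.02]
[-0.29, 0.02, -0.01]
[-0.31, -0.03, 0.01]
[-0.32, -0.09, 0.03]
[-0.3, -0.16, 0.04]
[-0.28, -0.23, 0.06]
[-0.12, -0.14, 0.04]
[-0.1, -0.16, 0.04]
[-0.09, -0.17, 0.05]
[-0.07, -0.17, 0.05]
```

>>> move_arm:
  deltas:
    - [0,0.03,0.025,0.339,0,0]
    - [0,0.03,0.025,0.339,0,0]
    - [0,0.03,0.025,0.339,0,0]
    - [0,0.03,0.025,0.339,0,0]
    - [0,0.03,0.025,0.339,0,0]
    - [0,0.023,0.085,0,0,0]
    - [0,0.023,0.085,0,0,0]
    - [0,0.023,0.085,0,0,0]
    - [0,0.023,0.085,0,0,0]
    - [0,0,0,0,0,0]

```text
time_s: 5.75
ee_pos: [0.469, 0.0508, 0.0725]
tool_rot: [179.9, 0.0, 71.8]
ft_force: [0.4, -0.2, 0.5]
width: 0.004
grasp_force: 0.0
```

```bash
python3 - <<'E'
from h import *
where(); need([-55,-30,12.5],0,2)
E
```

```text
tip page [-55.  -29.2  16.3] tau -0.0 off [-0.06  0.   -0.03] t 5.75 F page [ 0.53 -0.09  0.43] q [-30.0, 33.0, 23.0, 122.0, -25.0, 30.0, -7.0]
2 x [-0.01, 0.013, 0.046, 0.004, 0.0, 0.002] tool dp mm [-0.8  1.   3.7]
```

>>> move_arm:
  deltas:
    - [0,0.025,0.085,0,0,0]
    - [-0.19,0.12,-0.03,0,0,0]
    - [-0.19,0.12,-0.03,0,0,0]
    - [-0.2,0.06,-0.015,0,0,0]
    - [-0.2,0.06,-0.015,0,0,0]
    - [-0.17,0.06,-0.02,0,0,0]
    - [-0.14,0.01,-0.005,0,0,0]
    - [-0.15,0.01,-0.005,0,0,0]
    - [-0.15,-0.015,0.005,0,0,0]
    - [-0.16,-0.015,0.005,0,0,0]
    - [-0.16,-0.045,0.015,0,0,0]
    - [-0.16,-0.045,0.015,0,0,0]

```text
time_s: 6.95
ee_pos: [0.4591, -0.0251, 0.0728]
tool_rot: [179.9, -0.0, 71.8]
ft_force: [0.1, 0.1, 0.4]
width: 0.003
grasp_force: 0.3
```

```bash
python3 - <<'E'
from h import *
where()
E
```

```text
tip page [ -41.1 -104.4   12.9] tau 0.03 off [-0.12 -0.   -0.  ] t 6.95 F page [0.15 0.11 0.37] q [-20.0, 32.0, 22.0, 124.0, -24.0, 29.0, 2.0]
```

>>> move_arm:
  deltas:
    - [-0.15,-0.08,0.02,0,0,0]
    - [-0.15,-0.08,0.02,0,0,0]
    - [-0.14,-0.115,0.03,0,0,0]
    - [-0.14,-0.115,0.03,0,0,0]
    - [-0.12,-0.14,0.04,0,0,0]
    - [-0.1,-0.16,0.04,0,0,0]
    - [-0.09,-0.17,0.05,0,0,0]
    - [-0.07,-0.17,0.05,0,0,0]
    - [0,0,0,0,0,0]

```text
time_s: 7.85
ee_pos: [0.4065, -0.0483, 0.0612]
tool_rot: [-180.0, -0.0, 71.7]
ft_force: [0.4, -0.1, 0.5]
width: 0.003
grasp_force: 0.0
```

```bash
python3 - <<'E'
from h import *
where()
W=grab('wrist','w2')
grab('top','top2')
E
```

```text
tip page [ -85.3 -142.8   12.7] tau 0.01 off [ 0.01 -0.    0.02] t 7.85 F page [0.52 0.04 0.39] q [-16.0, 30.0, 20.0, 131.0, -25.0, 23.0, 7.0]
```

View pics/w2.png

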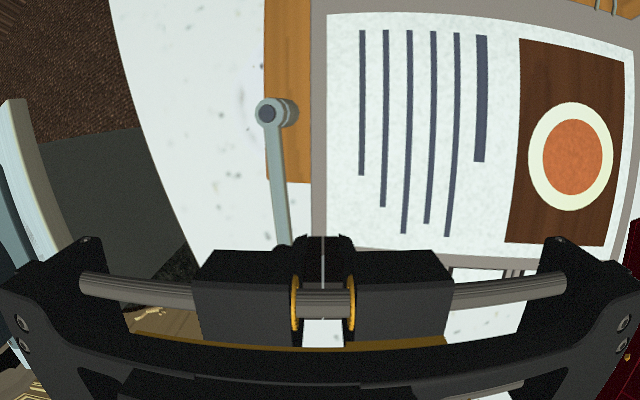

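Wrist view: the arm now runs from its pin (270,113) straight down the image to (282,243), next to the leaf's near edge (318,230). I measure its angle.

```bash
python3 - <<'E'
from h import *
W=load('w2')
for n,u,v,z in[('pin',268,113,19),('armL',277,220,16),('armR',288,220,16),('armL2',271,140,16),('armR2',283,140,16),('leafcorner edge',312,230,7),('leaf edge',312,60,7)]:
    o,d=ray(W,u,v,True);o=Rp.T@(o-op)*1e3;d=Rp.T@d
    print(n,(o+d*(z-o[2])/d[2]).round(1))
E
```

```text
pin [-109.3  -72.7   19. ]
armL [-107.8 -126.3   16. ]
armR [-101.7 -125.7   16. ]
armL2 [-109.4  -85.8   16. ]
armR2 [-103.1  -85.7   16. ]
leafcorner edge [ -91.9 -133.5    7. ]
leaf edge [-91.4 -46.8   7. ]
```

```bash
cat >> h.py <<'E'
D=np.radians
def T(phi,tau,s=157,t=15,x=-46,gap=0,back=0):
    f,a=D(phi),D(tau); e=np.array([-np.cos(f),np.sin(f)]);n=np.array([np.sin(f),np.cos(f)])
    d=np.array([np.sin(a),-np.cos(a)]);m=np.array([np.cos(a),np.sin(a)])
    if phi+tau<90: p=172*e+3*n+t*d-9*m-np.array([0,4.5*np.cos(f)])-gap*m-back*d
    else: p=s*e+(3-9*abs(n@m)-4.5*abs(np.cos(f))-gap)*n
    return np.r_[x,p]
E
python3 - <<'E'
from h import *
where()
a=([-75,-143,13],0);b=([-75,-150,110],0);c=(T(0,50,gap=7,back=100),50);d=(T(0,50,gap=7),50);e=(T(0,50),50)
for k in(a,b,c,d,e): print(np.round(k[0],1),k[1])
need(a[0],0,2);need(b[0],0,6,a);need(c[0],50,12,b);need(d[0],50,8,c);need(e[0],50,3,d)
E
```

```text
tip page [ -83.9 -142.3   12.6] tau 0.03 off [-0.09 -0.   -0.  ] t 7.95 F page [-0.05 -0.08  0.28] q [-16.0, 30.0, 20.0, 130.0, -25.0, 23.0, 7.0]
[ -75 -143   13] 0
[ -75 -150  110] 0
[ -46.  -247.4   40.9] 50
[ -46.  -170.8  -23.4] 50
[ -46.  -166.3  -18. ] 50
2 x [-0.009, 0.106, -0.033, 0.005, -0.002, 0.0] tool dp mm [-0.7  8.5 -2.7]
6 x [-0.029, -0.105, -0.39, 0.0, 0.0, 0.0] tool dp mm [ -7.  -25.1 -93.7]
12 x [-0.263, 0.096, 0.037, -0.0, 0.485, 0.0] tool dp mm [-105.8   45.9   63.2]
8 x [0.005, 0.052, 0.308, 0.0, 0.0, 0.0] tool dp mm [ 1.7 16.6 98.6]
3 x [0.057, -0.012, 0.001, 0.0, 0.0, 0.0] tool dp mm [ 6.9 -1.4  0.1]
```

>>> move_arm:
  deltas:
    - [0,-0.06,0.02,0,0,0]
    - [0,0,0,0,0,0]
    - [0,0.15,-0.04,0,0,0]
    - [0,0.15,-0.04,0,0,0]
    - [0,0,-0.4,0,0,0]
    - [0,0,-0.4,0,0,0]
    - [0,0,-0.4,0,0,0]
    - [0,0,-0.4,0,0,0]
    - [0,0,-0.4,0,0,0]
    - [0,0,-0.4,0,0,0]

```text
time_s: 8.95
ee_pos: [0.4177, -0.0515, 0.1609]
tool_rot: [179.9, -0.0, 71.7]
ft_force: [0.8, 1.1, 0.3]
width: 0.01
grasp_force: 0.0
```

```bash
python3 - <<'E'
from h import *
where()
c=(T(0,50,gap=7,back=100),50)
need(c[0],50,12)
E
```

```text
tip page [ -48.2 -142.4  106. ] tau 0.02 off [-0.14 -0.    0.01] t 8.95 F page [0.5  1.3  0.23] q [-25.0, 18.0, 30.0, 127.0, -15.0, 38.0, -2.0]
12 x [-0.28, 0.04, 0.036, 0.001, 0.485, 0.001] tool dp mm [-113.4   18.9   66.3]
```

>>> move_arm:
  deltas:
    - [-0.28,0.04,0.036,0,0.485,0]
    - [-0.28,0.04,0.036,0,0.485,0]
    - [-0.28,0.04,0.036,0,0.485,0]
    - [-0.28,0.04,0.036,0,0.485,0]
    - [-0.28,0.04,0.036,0,0.485,0]
    - [-0.28,0.04,0.036,0,0.485,0]
    - [-0.28,0.04,0.036,0,0.485,0]
    - [-0.28,0.04,0.036,0,0.485,0]
    - [-0.28,0.04,0.036,0,0.485,0]
    - [-0.28,0.04,0.036,0,0.485,0]
    - [-0.28,0.04,0.036,0,0.485,0]
    - [-0.28,0.04,0.036,0,0.485,0]

```text
time_s: 10.15
ee_pos: [0.4004, -0.1665, 0.0935]
tool_rot: [179.7, -50.2, 72.0]
ft_force: [-0.3, -0.2, 0.1]
width: 0.002
grasp_force: 0.0
```

```bash
python3 - <<'E'
from h import *
where()
c=(T(0,50,gap=7),50)
need(c[0],50,8)
grab('wrist','w3')
E
```

```text
tip page [ -45.8 -248.5   39.6] tau 51.11 off [-0.15 -0.94 -0.12] t 10.15 F page [-0.17 -0.23  0.13] q [37.0, 45.0, 11.0, 115.0, -56.0, 67.0, 74.0]
8 x [0.01, 0.05, 0.309, 0.002, -0.002, 0.002] tool dp mm [ 3.  15.9 98.8]
```

View pics/w3.png

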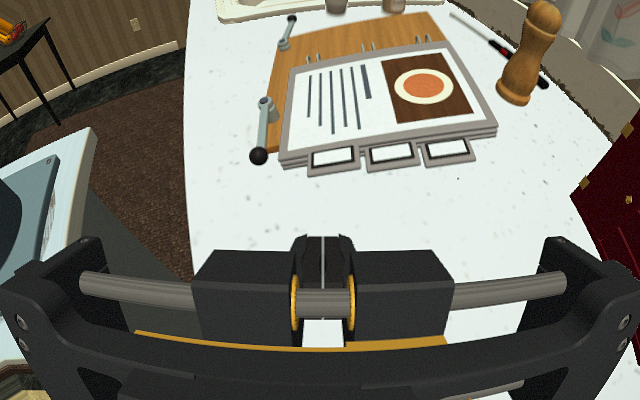

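Wrist view: tabs at (332,160), (392,155), (449,150); holder swung out left of them, ball (259,157). I check the top tab's corners against the frame.

```bash
python3 - <<'E'
from h import *
W=load('w3')
for n,u,v,z in[('tabOutNear',307,173,7),('tabOutFar',359,168,7),('next tab out near',370,170,2),('Rball',259,157,17),('leaf nr',280,162,7),('leaf fr',498,129,7)]:
    o,d=ray(W,u,v,True);o=Rp.T@(o-op)*1e3;d=Rp.T@d
    print(n,(o+d*(z-o[2])/d[2]).round(1))
# height from two views (w2/w1 top): tab outer near corner
T0=load('top0')
print('tri', [np.round(Rp.T@(tri([ray(W,307,173,True),ray(T0,190+c[0]/5,145+c[1]/5)])[0]-op)*1e3,1) for c in[(692,472)]])
E
```

```text
tabOutNear [ -65.8 -167.9    7. ]
tabOutFar [ -26.  -171.3    7. ]
next tab out near [ -18.5 -170.7    2. ]
Rball [-103.9 -150.8   17. ]
leaf nr [ -89.4 -151.3    7. ]
leaf fr [  88.  -152.7    7. ]
tri [array([ -66.8, -167.6,    6.8])]
```

```bash
python3 - <<'E'
from h import *
W=load('w3')
for n,u,v,z in[('Rball',259,157,17),('pin',266,102,19),('armL',260,140,16),('armR',267,140,16),('armL2',262.5,122,16),('armR2',269.5,122,16)]:
    o,d=ray(W,u,v,True);o=Rp.T@(o-op)*1e3;d=Rp.T@d
    print(n,(o+d*(z-o[2])/d[2]).round(1))
im=load('w3')['pixels'][:,:,::-1]; cv2.imwrite('pics/w3c.png',cv2.resize(im[80:200,230:380],(750,600),interpolation=cv2.INTER_CUBIC))
E
```

```text
Rball [-103.9 -150.8   17. ]
pin [-106.2  -80.7   19. ]
armL [-106.4 -129.7   16. ]
armR [ -99.6 -131.7   16. ]
armL2 [-107.4 -106.2   16. ]
armR2 [-100.2 -108.6   16. ]
```

View pics/w3c.png

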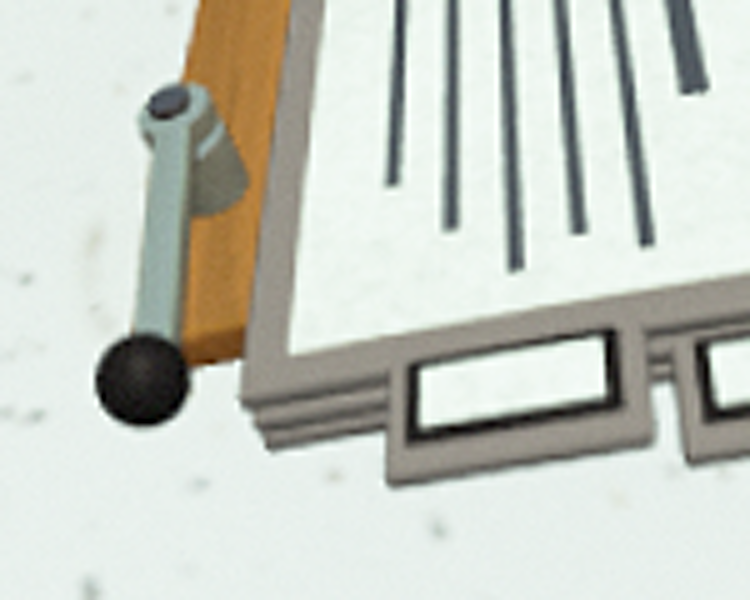

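The crop shows the arm parallel to the leaf's near edge, ball clear of all leaves; the top tab is free underneath. Inserting.

>>> move_arm:
  deltas:
    - [0.01,0.05,0.309,0,-0.015,0]
    - [0.01,0.05,0.309,0,-0.015,0]
    - [0.01,0.05,0.309,0,-0.015,0]
    - [0.01,0.05,0.309,0,-0.015,0]
    - [0.01,0.05,0.309,0,-0.015,0]
    - [0.01,0.05,0.309,0,-0.015,0]
    - [0.01,0.05,0.309,0,-0.015,0]
    - [0.01,0.05,0.309,0,-0.015,0]
    - [0,0,0,0,0,0]

```text
time_s: 11.1
ee_pos: [0.4396, -0.0946, 0.0315]
tool_rot: [179.9, -49.1, 71.9]
ft_force: [-1.4, 0.3, -0.8]
width: 0.006
grasp_force: 0.0
```

```bash
python3 - <<'E'
from h import *
where()
need(T(0,50),50,3)
ph=[(0,50),(10,50),(20,50),(30,50),(40,50)]
for a,b in zip(ph,ph[1:]): print(b,np.round(T(*b),1)); need(T(*b),b[1],5,(T(*a),a[1]))
grab('scene','s3')
E
```

```text
tip page [ -47.6 -168.1  -24.2] tau 50.1 off [ 0.06 -0.99 -0.1 ] t 11.1 F page [-1.59 -0.14 -0.36] q [32.0, 50.0, 5.0, 118.0, -66.0, 57.0, 77.0]
3 x [0.049, -0.0, -0.023, -0.003, 0.035, 0.004] tool dp mm [ 5.8 -0.  -2.8]
(10, 50) [ -46.  -163.2   11.9]
5 x [0.121, -0.039, -0.081, 0.0, 0.0, 0.0] tool dp mm [ 24.1  -7.7 -16.2]
(20, 50) [ -46.  -154.9   40.9]
5 x [0.134, -0.038, -0.058, 0.0, 0.0, 0.0] tool dp mm [ 26.8  -7.5 -11.7]
(30, 50) [ -46.  -141.8   68.2]
5 x [0.143, -0.035, -0.034, 0.0, 0.0, 0.0] tool dp mm [28.6 -7.1 -6.9]
(40, 50) [ -46.  -126.3   93.7]
5 x [0.144, -0.033, -0.02, 0.0, 0.0, 0.0] tool dp mm [28.8 -6.6 -4. ]
```

>>> move_arm:
  deltas:
    - [0.05,0,-0.023,0,0.03,0]
    - [0.05,0,-0.023,0,0.03,0]
    - [0.05,0,-0.023,0,0.03,0]
    - [0.12,-0.04,-0.08,0,0,0]
    - [0.12,-0.04,-0.08,0,0,0]
    - [0.12,-0.04,-0.08,0,0,0]
    - [0.12,-0.04,-0.08,0,0,0]
    - [0.12,-0.04,-0.08,0,0,0]

```text
time_s: 11.95
ee_pos: [0.4334, -0.0894, 0.0677]
tool_rot: [179.8, -49.8, 71.9]
ft_force: [0.6, -1.4, -1.1]
width: 0.006
grasp_force: 0.7
```

```bash
python3 - <<'E'
from h import *
where(); need(T(10,50),50,2)
W=grab('wrist','w4'); grab('scene','s4')
cv2.imwrite('pics/ws4.png',np.vstack([cv2.imread('pics/w4.png')[60:260,160:560],cv2.resize(cv2.imread('pics/s4.png')[170:250,240:400],(400,200))]))
E
```

```text
tip page [ -45.4 -165.    12.8] tau 50.72 off [-0.1  -0.96 -0.09] t 11.95 F page [ 0.72 -1.09 -1.31] q [32.0, 46.0, 6.0, 120.0, -64.0, 59.0, 75.0]
2 x [0.004, -0.003, 0.027, 0.006, 0.014, 0.005] tool dp mm [ 0.3 -0.3  2.1]
```

View pics/ws4.png

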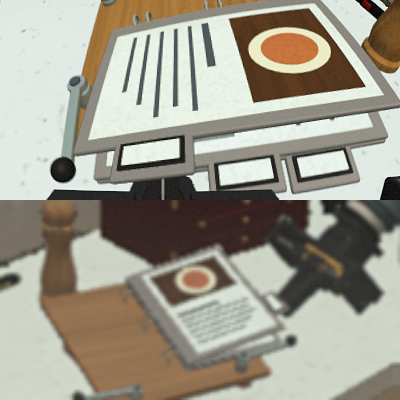

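The top leaf alone is up about 10°, the fingers under its tab; the other two leaves lie flat. Going on.

>>> move_arm:
  deltas:
    - [0.13,-0.04,-0.045,0,0,0]
    - [0.135,-0.038,-0.058,0,0,0]
    - [0.135,-0.038,-0.058,0,0,0]
    - [0.135,-0.038,-0.058,0,0,0]
    - [0.135,-0.038,-0.058,0,0,0]
    - [0.143,-0.035,-0.034,0,0,0]
    - [0.143,-0.035,-0.034,0,0,0]
    - [0.143,-0.035,-0.034,0,0,0]
    - [0.143,-0.035,-0.034,0,0,0]
    - [0.143,-0.035,-0.034,0,0,0]

```text
time_s: 13.05
ee_pos: [0.4263, -0.0631, 0.1215]
tool_rot: [179.8, -49.8, 71.9]
ft_force: [0.8, -1.1, -1.0]
width: 0.006
grasp_force: 0.4
```

```bash
python3 - <<'E'
from h import *
where()
ph=[(40,50),(55,47),(70,44),(85,41),(100,38),(115,34),(130,30)]
need(T(*ph[0]),50,5)
for a,b in zip(ph,ph[1:]): print(b,np.round(T(*b),1)); need(T(*b),b[1],6,(T(*a),a[1]))
E
```

```text
tip page [ -46.1 -142.3   68.6] tau 50.77 off [-0.05 -0.97 -0.08] t 13.05 F page [ 0.75 -0.8  -1.25] q [29.0, 38.0, 6.0, 123.0, -63.0, 60.0, 70.0]
5 x [0.144, -0.032, -0.017, 0.001, 0.004, 0.002] tool dp mm [28.8 -6.4 -3.4]
(55, 47) [-46.  -96.9 123.8]
6 x [0.174, -0.032, 0.012, -0.0, -0.058, -0.0] tool dp mm [41.8 -7.8  3.9]
(70, 44) [-46.  -60.1 145.2]
6 x [0.171, -0.023, 0.05, 0.0, -0.058, -0.0] tool dp mm [40.9 -5.5 12.9]
(85, 41) [-46.  -18.3 156. ]
6 x [0.159, -0.012, 0.086, -0.0, -0.058, 0.0] tool dp mm [37.8 -2.8 21.5]
(100, 38) [-46.   23.5 155.3]
6 x [0.135, 0.001, 0.114, -0.0, -0.058, 0.0] tool dp mm [31.7  0.2 28. ]
(115, 34) [-46.   63.1 143.8]
6 x [0.109, 0.012, 0.135, 0.0, -0.078, -0.0] tool dp mm [25.2  3.  33.2]
(130, 30) [-46.   98.6 122.2]
6 x [0.082, 0.023, 0.153, 0.0, -0.078, -0.0] tool dp mm [18.5  5.6 37.2]
```

```bash
python3 - <<'E'
from h import *
ph=[(40,50,157),(55,47,154),(70,44,150),(85,41,147),(100,38,145),(115,34,143),(130,30,140),(145,26,138)]
for a,b in zip(ph,ph[1:]): print(b,np.round(T(*b),1)); need(T(*b),b[1],6,(T(*a),a[1]))
E
```

```text
(55, 47, 154) [-46.  -95.2 121.3]
6 x [0.172, -0.03, 0.024, -0.0, -0.058, -0.0] tool dp mm [41.1 -7.2  6.7]
(70, 44, 150) [-46.  -57.7 138.6]
6 x [0.161, -0.019, 0.063, 0.0, -0.058, -0.0] tool dp mm [38.4 -4.5 16.1]
(85, 41, 147) [-46.  -17.5 146. ]
6 x [0.146, -0.008, 0.092, -0.0, -0.058, 0.0] tool dp mm [34.4 -1.9 22.8]
(100, 38, 145) [-46.   21.4 143.5]
6 x [0.12, 0.003, 0.112, -0.0, -0.058, 0.0] tool dp mm [28.3  0.7 27.4]
(115, 34, 143) [-46.   57.2 131.1]
6 x [0.094, 0.013, 0.128, 0.0, -0.078, -0.0] tool dp mm [21.6  3.2 31.5]
(130, 30, 140) [-46.   87.7 109.2]
6 x [0.063, 0.024, 0.143, 0.0, -0.078, -0.0] tool dp mm [14.2  5.7 34.6]
(145, 26, 138) [-46.  111.8  80.9]
6 x [0.038, 0.031, 0.148, -0.0, -0.078, 0.0] tool dp mm [ 8.   7.3 35.8]
```

>>> move_arm:
  deltas:
    - [0.144,-0.032,-0.018,0,0,0]
    - [0.144,-0.032,-0.018,0,0,0]
    - [0.144,-0.032,-0.018,0,0,0]
    - [0.144,-0.032,-0.018,0,0,0]
    - [0.144,-0.032,-0.018,0,0,0]

```text
time_s: 13.55
ee_pos: [0.4251, -0.0461, 0.1457]
tool_rot: [179.8, -49.8, 71.9]
ft_force: [-0.0, -0.1, -1.7]
width: 0.005
grasp_force: 0.4
```

>>> move_arm:
  deltas:
    - [0.172,-0.03,0.024,0,-0.07,0]
    - [0.172,-0.03,0.024,0,-0.07,0]
    - [0.172,-0.03,0.024,0,-0.07,0]
    - [0.172,-0.03,0.024,0,-0.07,0]
    - [0.172,-0.03,0.024,0,-0.07,0]
    - [0.172,-0.03,0.024,0,-0.07,0]
    - [0.161,-0.019,0.063,0,-0.058,0]
    - [0.161,-0.019,0.063,0,-0.058,0]
    - [0.161,-0.019,0.063,0,-0.058,0]
    - [0.161,-0.019,0.063,0,-0.058,0]
    - [0.161,-0.019,0.063,0,-0.058,0]
    - [0.161,-0.019,0.063,0,-0.058,0]

```text
time_s: 14.75
ee_pos: [0.4358, 0.0241, 0.189]
tool_rot: [179.9, -43.2, 71.9]
ft_force: [0.1, -1.4, 0.5]
width: 0.002
grasp_force: 0.4
```

```bash
python3 - <<'E'
from h import *
where(); need(T(85,41,147),41,6)
grab('scene','s5')
E
```

```text
tip page [-46.4 -57.4 137.7] tau 44.13 off [-0.07 -0.98 -0.07] t 14.75 F page [ 0.62 -1.34  0.34] q [16.0, 23.0, 4.0, 129.0, -63.0, 52.0, 54.0]
6 x [0.148, -0.007, 0.087, 0.001, -0.042, 0.001] tool dp mm [35.1 -1.7 21.4]
```

>>> move_arm:
  deltas:
    - [0.147,-0.008,0.09,0,-0.05,0]
    - [0.147,-0.008,0.09,0,-0.05,0]
    - [0.147,-0.008,0.09,0,-0.05,0]
    - [0.147,-0.008,0.09,0,-0.05,0]
    - [0.147,-0.008,0.09,0,-0.05,0]
    - [0.147,-0.008,0.09,0,-0.05,0]
    - [0.12,0.003,0.112,0,-0.058,0]
    - [0.12,0.003,0.112,0,-0.058,0]
    - [0.12,0.003,0.112,0,-0.058,0]
    - [0.12,0.003,0.112,0,-0.058,0]
    - [0.12,0.003,0.112,0,-0.058,0]
    - [0.12,0.003,0.112,0,-0.058,0]

```text
time_s: 16.0
ee_pos: [0.4598, 0.1003, 0.1939]
tool_rot: [179.9, -37.6, 71.8]
ft_force: [-0.6, -1.5, 0.0]
width: 0.009
grasp_force: 0.3
```

```bash
python3 - <<'E'
from h import *
where(); need(T(115,34,143),34,6)
grab('scene','s6')
cv2.imwrite('pics/s6c.png',cv2.resize(cv2.imread('pics/s6.png')[130:260,230:430],(800,520)))
E
```

```text
tip page [-46.4  21.7 142. ] tau 38.52 off [-0.08 -0.95 -0.06] t 16.0 F page [-0.12 -1.61  0.07] q [5.0, 20.0, 1.0, 128.0, -63.0, 42.0, 40.0]
6 x [0.097, 0.013, 0.122, 0.002, -0.069, 0.001] tool dp mm [22.5  3.2 30. ]
```

View pics/s6c.png

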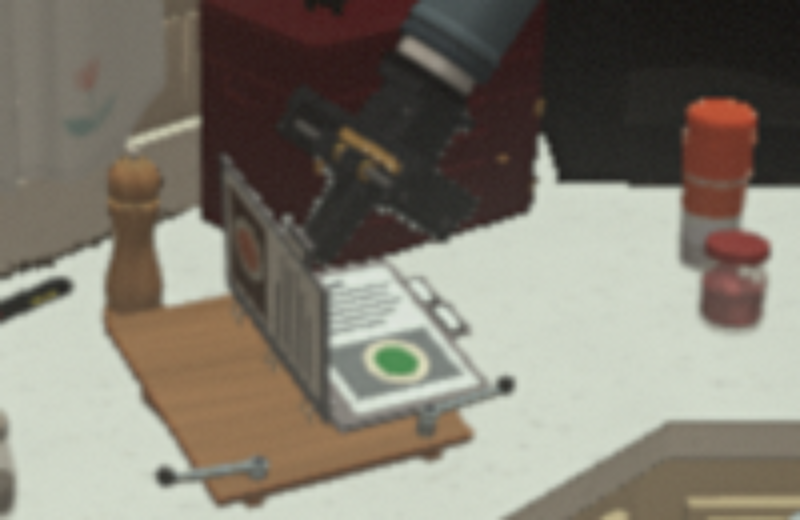

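The leaf stands just past upright at (280,290), the next leaf lies flat at the right, the right holder's ball is out at (505,384). Pushing on.

>>> move_arm:
  deltas:
    - [0.096,0.013,0.124,0,-0.074,0]
    - [0.096,0.013,0.124,0,-0.074,0]
    - [0.096,0.013,0.124,0,-0.074,0]
    - [0.096,0.013,0.124,0,-0.074,0]
    - [0.096,0.013,0.124,0,-0.074,0]
    - [0.096,0.013,0.124,0,-0.074,0]
    - [0.063,0.024,0.143,0,-0.078,0]
    - [0.063,0.024,0.143,0,-0.078,0]
    - [0.063,0.024,0.143,0,-0.078,0]
    - [0.063,0.024,0.143,0,-0.078,0]
    - [0.063,0.024,0.143,0,-0.078,0]
    - [0.063,0.024,0.143,0,-0.078,0]

```text
time_s: 17.25
ee_pos: [0.4893, 0.1612, 0.1621]
tool_rot: [179.9, -29.7, 71.8]
ft_force: [-0.8, -0.1, 0.4]
width: 0.006
grasp_force: 0.2
```

```bash
python3 - <<'E'
from h import *
where(); need(T(145,26,138),26,6)
ph=[(145,26,138),(155,23,135),(165,20,132),(172,18,130),(177,16,130),(180,15,130)]
for a,b in zip(ph,ph[1:]): print(b,np.round(T(*b),1)); need(T(*b),b[1],6,(T(*a),a[1]))
E
```

```text
tip page [-46.1  87.5 108.2] tau 30.58 off [-0.09 -0.85 -0.05] t 17.25 F page [-0.58 -0.36  0.55] q [-8.0, 23.0, 0.0, 124.0, -57.0, 32.0, 24.0]
6 x [0.041, 0.03, 0.145, 0.002, -0.072, 0.001] tool dp mm [ 8.8  7.2 35. ]
(155, 23, 135) [-46.  121.8  58.3]
6 x [0.002, 0.024, 0.1, -0.0, -0.058, -0.0] tool dp mm [-0.1  5.8 23.9]
(165, 20, 132) [-46.  127.   36.2]
6 x [-0.01, 0.024, 0.091, -0.0, -0.058, 0.0] tool dp mm [-3.   5.7 21.7]
(172, 18, 130) [-46.  128.3  21.1]
6 x [-0.013, 0.016, 0.059, 0.0, -0.039, 0.0] tool dp mm [-3.3  3.9 14.2]
(177, 16, 130) [-46.  129.6  10.3]
6 x [-0.006, 0.012, 0.043, -0.0, -0.039, 0.0] tool dp mm [-1.6  2.8 10.3]
(180, 15, 130) [-46.  130.    3.8]
6 x [-0.005, 0.007, 0.026, 0.0, -0.019, -0.0] tool dp mm [-1.2  1.7  6.1]
```

>>> move_arm:
  deltas:
    - [0.04,0.03,0.147,0,-0.075,0]
    - [0.04,0.03,0.147,0,-0.075,0]
    - [0.04,0.03,0.147,0,-0.075,0]
    - [0.04,0.03,0.147,0,-0.075,0]
    - [0.04,0.03,0.147,0,-0.075,0]
    - [0.04,0.03,0.147,0,-0.075,0]
    - [0.002,0.024,0.1,0,-0.058,0]
    - [0.002,0.024,0.1,0,-0.058,0]
    - [0.002,0.024,0.1,0,-0.058,0]
    - [0.002,0.024,0.1,0,-0.058,0]
    - [0.002,0.024,0.1,0,-0.058,0]
    - [0.002,0.024,0.1,0,-0.058,0]

```text
time_s: 18.45
ee_pos: [0.5128, 0.1906, 0.114]
tool_rot: [179.9, -22.9, 71.8]
ft_force: [-0.6, 0.3, -0.8]
width: 0.003
grasp_force: 0.1
```

```bash
python3 - <<'E'
from h import *
where(); need(T(165,20,132),20,6)
E
```

```text
tip page [-46.1 121.6  57.8] tau 23.59 off [-0.1  -0.71 -0.04] t 18.45 F page [-0.86  0.13 -0.61] q [-17.0, 29.0, 4.0, 120.0, -51.0, 27.0, 13.0]
6 x [-0.009, 0.024, 0.089, 0.002, -0.056, 0.001] tool dp mm [-2.6  5.7 21.3]
```

>>> move_arm:
  deltas:
    - [-0.01,0.024,0.09,0,-0.058,0]
    - [-0.01,0.024,0.09,0,-0.058,0]
    - [-0.01,0.024,0.09,0,-0.058,0]
    - [-0.01,0.024,0.09,0,-0.058,0]
    - [-0.01,0.024,0.09,0,-0.058,0]
    - [-0.01,0.024,0.09,0,-0.058,0]
    - [-0.013,0.016,0.059,0,-0.039,0]
    - [-0.013,0.016,0.059,0,-0.039,0]
    - [-0.013,0.016,0.059,0,-0.039,0]
    - [-0.013,0.016,0.059,0,-0.039,0]
    - [-0.013,0.016,0.059,0,-0.039,0]
    - [-0.013,0.016,0.059,0,-0.039,0]

```text
time_s: 19.65
ee_pos: [0.5243, 0.1946, 0.0788]
tool_rot: [179.9, -17.9, 71.8]
ft_force: [0.4, -0.6, 0.7]
width: 0.004
grasp_force: 0.1
```

>>> move_arm:
  deltas:
    - [-0.006,0.012,0.043,0,-0.039,0]
    - [-0.006,0.012,0.043,0,-0.039,0]
    - [-0.006,0.012,0.043,0,-0.039,0]
    - [-0.006,0.012,0.043,0,-0.039,0]
    - [-0.006,0.012,0.043,0,-0.039,0]
    - [-0.006,0.012,0.043,0,-0.039,0]
    - [0,0,0,0,0,0]

```text
time_s: 20.35
ee_pos: [0.5274, 0.1955, 0.0685]
tool_rot: [179.9, -15.9, 71.8]
ft_force: [-0.6, -0.6, 0.6]
width: 0.009
grasp_force: 0.0
```

```bash
python3 - <<'E'
from h import *
where(); need(T(180,15,130),15,6)
E
```

```text
tip page [-46.  129.5  10.1] tau 16.41 off [-0.09 -0.52 -0.05] t 20.35 F page [-0.25 -0.77  0.67] q [-26.0, 36.0, 10.0, 116.0, -45.0, 27.0, 4.0]
6 x [-0.004, 0.007, 0.025, 0.002, -0.017, 0.001] tool dp mm [-1.   1.7  6. ]
```

>>> move_arm:
  deltas:
    - [-0.005,0.007,0.025,0,0,0]
    - [-0.005,0.007,0.025,0,0,0]
    - [-0.005,0.007,0.025,0,0,0]
    - [-0.005,0.007,0.025,0,0,0]
    - [-0.005,0.007,0.025,0,0,0]
    - [-0.005,0.007,0.025,0,0,0]
    - [0,0,0,0,0,0]

```text
time_s: 21.05
ee_pos: [0.5292, 0.1951, 0.0624]
tool_rot: [179.9, -15.9, 71.8]
ft_force: [-0.6, 1.1, 0.0]
width: 0.003
grasp_force: 0.0
```

>>> move_arm:
  deltas:
    - [0,0.003,0.015,0,0,0]
    - [0,0.003,0.015,0,0,0]
    - [0,0,0,0,0,0]

```text
time_s: 21.35
ee_pos: [0.5296, 0.1954, 0.0614]
tool_rot: [179.9, -15.9, 71.8]
ft_force: [-0.0, -1.0, 0.2]
width: 0.006
grasp_force: 0.2
```

>>> move_arm:
  deltas:
    - [0,0.003,0.015,0,0,0]
    - [0,0.003,0.015,0,0,0]
    - [0,0,0,0,0,0]

```text
time_s: 21.65
ee_pos: [0.5299, 0.1955, 0.0605]
tool_rot: [179.9, -15.9, 71.8]
ft_force: [-1.5, -1.3, 4.9]
width: 0.01
grasp_force: 2.8
```

>>> move_arm:
  deltas:
    - [0,0.003,0.015,0,0,0]
    - [0,0.003,0.015,0,0,0]
    - [0,0,0,0,0,0]

```text
time_s: 21.95
ee_pos: [0.5301, 0.1955, 0.0599]
tool_rot: [179.9, -15.9, 71.8]
ft_force: [-5.1, -3.5, 13.2]
width: 0.003
grasp_force: 6.8
```

```bash
python3 - <<'E'
from h import *
where(); grab('scene','s7'); grab('wrist','w7')
a=cv2.resize(cv2.imread('pics/s7.png')[170:260,230:370],(700,450)); cv2.imwrite('pics/s7c.png',a)
E
```

```text
tip page [-45.8 130.4   1.2] tau 16.46 off [-0.09 -0.53 -0.01] t 21.95 F page [-0.2  -4.89 13.76] q [-25.0, 37.0, 9.0, 115.0, -46.0, 26.0, 5.0]
```

View pics/s7c.png

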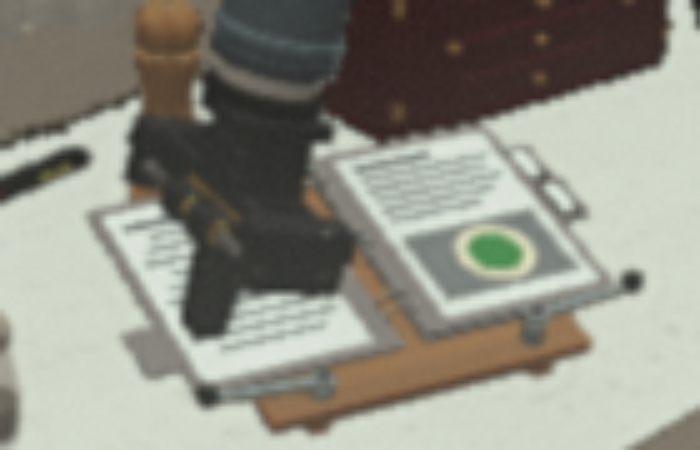

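Leaf flat on the left (pressed down to its stop at ~14 N), next leaf flat at the right, right holder out. Now the left holder, ball at (208,394).

```bash
python3 - <<'E'
from h import *
a=([-46,128,60],0);b=([-158,141,50],0);c=([-158,141,3.5],0)
need(a[0],0,6);need(b[0],0,8,a);need(c[0],0,5,b)
def tr(th,r=67):
    d=8+17*abs(np.cos(th))+9*abs(np.sin(th)); Dd=np.array([np.sin(th),np.cos(th)]);N=np.array([np.cos(th),-np.sin(th)])
    return np.array([-109,74.5])+r*Dd-d*N
ths=[.07,.25,.45,.65,.85,1.05,1.2,1.35,1.5,1.6]
pts=[np.array([-158,141.])]+[tr(t) for t in ths]
c_,s_=np.cos(D(15)),np.sin(D(15))
for t,p,q in zip(ths,pts,pts[1:]): d=(q-p)/40/2; print(t,q.round(1),'2x',np.round([d[1],d[0]*c_,-d[0]*s_],3).tolist())
Tm=load('top0')
for n,u,v,z in(('salt',202.5,183,.09),('spice',207,146,.106),('mill',299,124,.17)): print(n,(Rp.T@(plane(Tm,u,v,z)-op)*1e3).round(0),plane(Tm,u,v,z).round(3))
E
```

```text
6 x [0.041, -0.064, -0.235, 0.002, -0.309, -0.0] tool dp mm [ 16.3 -15.3 -54.8]
8 x [0.041, -0.33, 0.121, 0.0, 0.0, 0.0] tool dp mm [  13.  -105.6   38.6]
5 x [0.0, 0.06, 0.225, 0.0, 0.0, 0.0] tool dp mm [ 0.  12.  44.9]
0.07 [-129.8  143.1] 2x [0.027, 0.34, -0.091]
0.25 [-118.3  146. ] 2x [0.036, 0.139, -0.037]
0.45 [-104.4  146.7] 2x [0.008, 0.168, -0.045]
0.65 [-89.9 144.2] 2x [-0.031, 0.174, -0.047]
0.85 [-75.8 138.2] 2x [-0.074, 0.17, -0.046]
1.05 [-63.  128.9] 2x [-0.117, 0.155, -0.042]
1.2 [-54.7 119.8] 2x [-0.114, 0.099, -0.027]
1.35 [-48.1 109.2] 2x [-0.133, 0.08, -0.021]
1.5 [-43.5  97.4] 2x [-0.148, 0.056, -0.015]
1.6 [-41.5  90. ] 2x [-0.092, 0.023, -0.006]
salt [-19. 258.  36.] [0.587 0.315 0.09 ]
spice [ 92. 280.  23.] [0.699 0.3   0.106]
mill [247.  29.  48.] [0.757 0.017 0.17 ]
```

>>> move_arm:
  deltas:
    - [0,-0.015,-0.1,0,0,0]
    - [0.04,-0.064,-0.23,0,-0.31,0]
    - [0.04,-0.064,-0.23,0,-0.31,0]
    - [0.04,-0.064,-0.23,0,-0.31,0]
    - [0.04,-0.064,-0.23,0,-0.31,0]
    - [0.04,-0.064,-0.23,0,-0.31,0]
    - [0.04,-0.064,-0.23,0,-0.31,0]

```text
time_s: 22.75
ee_pos: [0.5146, 0.2007, 0.1192]
tool_rot: [179.9, 0.2, 71.8]
ft_force: [-0.4, 0.2, -0.2]
width: 0.003
grasp_force: 0.0
```

>>> move_arm:
  deltas:
    - [0.04,-0.33,0.1,0,0,0]
    - [0.04,-0.33,0.1,0,0,0]
    - [0.04,-0.33,0.1,0,0,0]
    - [0.04,-0.33,0.1,0,0,0]
    - [0.04,-0.33,0.1,0,0,0]
    - [0.04,-0.33,0.1,0,0,0]
    - [0.04,-0.33,0.1,0,0,0]
    - [0.04,-0.33,0.1,0,0,0]

```text
time_s: 23.55
ee_pos: [0.4175, 0.246, 0.0862]
tool_rot: [179.9, 0.1, 71.8]
ft_force: [0.4, -0.8, -0.0]
width: 0.006
grasp_force: 0.0
```

```bash
python3 - <<'E'
from h import *
where(); need([-158,141,3.5],0,8); grab('wrist','w8')
E
```

```text
tip page [-157.7  140.1   58. ] tau -0.08 off [-0.1  0.  -0. ] t 23.55 F page [ 0.6  -0.62 -0.17] q [-59.0, 33.0, 29.0, 120.0, -28.0, 33.0, -28.0]
8 x [0.003, 0.043, 0.165, 0.001, 0.001, 0.0] tool dp mm [ 1.  13.7 52.8]
```

View pics/w8.png

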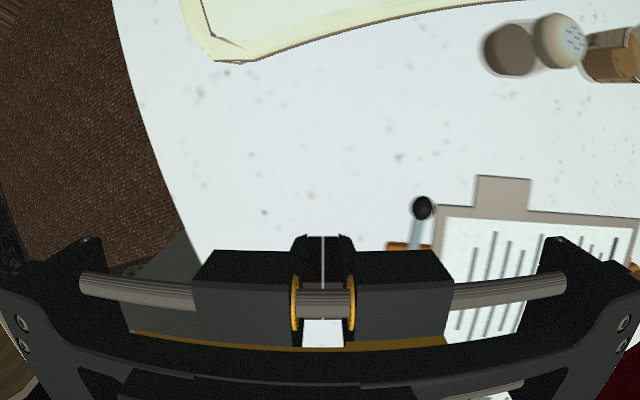

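The ball is at (422,208), just outside the leaf's near edge, and nothing stands between it and the fingers. That view was already past the 10-picture limit (12 viewed), so from here I only measure numerically.

```bash
python3 - <<'E'
from h import *
W=load('w8')
for n,u,v,z in[('Lball',422,208,6),('leaf corner',440,205,-3),('tab corner',476,176,-3)]:
    o,d=ray(W,u,v,True);o=Rp.T@(o-op)*1e3;d=Rp.T@d
    print(n,(o+d*(z-o[2])/d[2]).round(1))
E
```

```text
Lball [-105.1  151.9    6. ]
leaf corner [-92.4 152.2  -3. ]
tab corner [-69.9 173.6  -3. ]
```

>>> move_arm:
  deltas:
    - [0,0.043,0.165,0,0,0]
    - [0,0.043,0.165,0,0,0]
    - [0,0.043,0.165,0,0,0]
    - [0,0.043,0.165,0,0,0]
    - [0,0.043,0.165,0,0,0]
    - [0,0.043,0.165,0,0,0]
    - [0,0.043,0.165,0,0,0]
    - [0,0.043,0.165,0,0,0]
    - [0,0,0,0,0,0]

```text
time_s: 24.5
ee_pos: [0.4315, 0.2408, 0.033]
tool_rot: [179.9, 0.1, 71.7]
ft_force: [-0.7, -0.7, 0.3]
width: 0.005
grasp_force: 0.0
```

```bash
python3 - <<'E'
from h import *
where(); need([-129.8,143,3.5],0,4)
E
```

```text
tip page [-157.   139.5    2.7] tau -0.13 off [-0.07  0.    0.02] t 24.5 F page [-0.37 -0.9   0.39] q [-53.0, 39.0, 24.0, 119.0, -32.0, 28.0, -23.0]
4 x [0.022, 0.163, -0.049, 0.002, 0.004, -0.0] tool dp mm [ 3.5 26.1 -7.8]
```

>>> move_arm:
  deltas:
    - [0.022,0.163,-0.049,0,0,0]
    - [0.022,0.163,-0.049,0,0,0]
    - [0.022,0.163,-0.049,0,0,0]
    - [0.022,0.163,-0.049,0,0,0]
    - [0.036,0.139,-0.037,0,0,0]
    - [0.036,0.139,-0.037,0,0,0]
    - [0.008,0.168,-0.045,0,0,0]
    - [0.008,0.168,-0.045,0,0,0]
    - [-0.031,0.174,-0.047,0,0,0]
    - [-0.031,0.174,-0.047,0,0,0]

```text
time_s: 25.5
ee_pos: [0.4947, 0.2249, 0.0521]
tool_rot: [179.9, 0.1, 71.8]
ft_force: [-1.7, 0.3, 0.1]
width: 0.009
grasp_force: 0.6
```

```bash
python3 - <<'E'
from h import *
where(); need([-75.8,138.2,3.5],0,2)
E
```

```text
tip page [-89.3 144.2   4.4] tau -0.1 off [-0.08  0.    0.  ] t 25.5 F page [-1.58 -0.24  0.53] q [-49.0, 40.0, 26.0, 112.0, -30.0, 34.0, -21.0]
2 x [-0.075, 0.167, -0.033, 0.005, 0.006, -0.0] tool dp mm [-6.  13.3 -2.6]
```

>>> move_arm:
  deltas:
    - [-0.075,0.167,-0.035,0,0,0]
    - [-0.075,0.167,-0.035,0,0,0]
    - [-0.117,0.155,-0.042,0,0,0]
    - [-0.117,0.155,-0.042,0,0,0]
    - [-0.114,0.099,-0.027,0,0,0]
    - [-0.114,0.099,-0.027,0,0,0]
    - [-0.133,0.08,-0.021,0,0,0]
    - [-0.133,0.08,-0.021,0,0,0]
    - [-0.148,0.056,-0.015,0,0,0]
    - [-0.148,0.056,-0.015,0,0,0]
    - [-0.09,0.023,-0.006,0,0,0]
    - [0,0,0,0,0,0]

```text
time_s: 26.7
ee_pos: [0.5217, 0.1623, 0.0637]
tool_rot: [179.9, 0.1, 71.7]
ft_force: [-0.2, 0.0, 1.1]
width: 0.003
grasp_force: 0.0
```

```bash
python3 - <<'E'
from h import *
where()
E
```

```text
tip page [-42.6  93.2   3.9] tau -0.1 off [-0.11  0.    0.05] t 26.7 F page [ 0.08 -0.05  1.11] q [-42.0, 39.0, 26.0, 111.0, -29.0, 36.0, -15.0]
```

>>> move_arm:
  deltas:
    - [0.15,0,0,0,0,0]
    - [0.15,0,-0.05,0,0,0]
    - [0,0,-0.4,0,0,0]
    - [0,0,-0.5,0,0,0]
    - [0,0,-0.6,0,0,0]
    - [0,0,-0.6,0,0,0]
    - [0,0,-0.6,0,0,0]
    - [0,0,-0.6,0,0,0]
    - [0,0,-0.6,0,0,0]
    - [0,0,-0.6,0,0,0]

```text
time_s: 27.7
ee_pos: [0.5252, 0.1749, 0.2478]
tool_rot: [179.9, 0.0, 71.8]
ft_force: [-0.5, -0.1, -0.2]
width: 0.006
grasp_force: 0.0
```

>>> move_arm:
  deltas:
    - [0.5,-0.2,0,0,0,0]
    - [0.5,-0.2,0,0,0,0]
    - [0.5,-0.2,0,0,0,0]
    - [0.5,-0.2,0,0,0,0]
    - [0.5,-0.2,0,0,0,0]
    - [0.5,-0.2,0,0,0,0]
    - [0.5,-0.2,0,0,0,0]
    - [0.5,-0.2,0,0,0,0]
    - [0.5,-0.2,0,0,0,0]
    - [0.5,-0.2,0,0,0,0]
    - [0.5,-0.2,0,0,0,0]
    - [0,0,0,0,0,0]

```text
time_s: 28.9
ee_pos: [0.509, 0.4155, 0.245]
tool_rot: [179.9, 0.0, 72.0]
ft_force: [-0.0, 0.8, -0.2]
width: 0.008
grasp_force: 0.0
```

```bash
python3 - <<'E'
from h import *
where()
for cam in('top','scene'):
    im=grab(cam,cam+'9'); g=im['pixels'].max(2).astype(np.uint8)
    n,l,st,c=cv2.connectedComponentsWithStats((g<60).astype(np.uint8))
    for i in range(1,n):
        if 4<=st[i,4]<=60:
            o,d=ray(im,*c[i]); 
            for nm,z in(('R',17),('L',6)):
                o2=Rp.T@(o-op)*1e3;d2=Rp.T@d;p=o2+d2*(z-o2[2])/d2[2]
                if abs(p[0])<140 and abs(p[1])<190: print(cam,c[i].round(1),st[i,4],nm,p.round(1))
E
```

```text
tip page [-83.9 329.7 202.6] tau -0.01 off [-0.06  0.   -0.29] t 28.9 F page [-0.32  0.74 -0.17] q [-65.0, 35.0, 33.0, 89.0, -21.0, 62.0, -45.0]
top [259.4 205.9] 11 R [-34.7  71.9  17. ]
top [259.4 205.9] 11 L [-37.5  73.4   6. ]
top [318.4 249.2] 12 R [-106.  -147.7   17. ]
top [318.4 249.2] 12 L [-109.4 -148.     6. ]
scene [290.8 188.3] 11 R [138.5 -29.5  17. ]
scene [295.8 190.2] 6 R [123.6 -41.6  17. ]
scene [295.8 190.2] 6 L [136.3 -49.3   6. ]
scene [237.1 204.1] 39 R [112.1 177.   17. ]
scene [237.1 204.1] 39 L [124.7 171.6   6. ]
scene [284.5 229.5] 4 R [-49.7  82.5  17. ]
scene [284.5 229.5] 4 L [-38.8  76.1   6. ]
```

```bash
python3 -c "
from rig import ctrl
print(ctrl.sign_off())"
```

```text
the job is handed in; nothing more can be done
None
```

The job is handed in at about 29 s: the top leaf is turned and was pressed flat on the left at about 14 N, the left holder is in over it (about 1.57 rad), the right holder is out (about 1.53 rad), and the next leaf was still flat when last seen; I viewed 12 pictures, over the limit of 10.

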